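# Clear the jammed powder-jar magazine

### The job

The big amber jar is stuck across the narrow exit of the jar magazine and holds back the small jars. Nudge it straight back into its bay with the fingertips, gently, until it has pushed the stiff red plunger in about half way but not against its end; it is glass, so never press it hard. Then slide the first small jar out through the exit, without lifting it, and leave it standing wholly on the round grey pad, with everything let go and all other things left where they stand.

Things in the scene. Friction and masses are not known exactly. Their poses are not given: they have to be found in the camera images.
- magazine: White tray with low aluminium walls, fixed to the bench, 158 x 345 mm; floor 6 mm thick (top at z = 6 mm in the tray's frame), walls up to z = 18 mm. Origin on the bench, on the line through the middle of exit and bay; its +y axis points from the exit back into the bay, x across, z up.
- throat (a point): Middle of the narrow exit, on the tray's floor; tray frame (0, -53, 6) mm. The exit is a 52 mm gap (x -26..26, wall from y -50 to -57) with funnel shoulders going back from it at 30 degrees on both sides.
- pad (a point): Centre of the round grey pad, 80 mm across, flush in the open floor in front of the exit; tray frame (0, -112, 6) mm. The open floor reaches from y -57 to -165.
- bay (a point): A point on the floor in the big jar's bay, tray frame (0, 60, 6) mm. The bay lies straight behind the exit, x -43..43, with a wall all along its -x side and, from y = 45 on, along its +x side. Beside it at +x is the lane of the small jars, x 47..95, which opens into the bay where y is below 45.
- big_jar: Big glass jar, amber with a blue lid, 76 mm diameter, 72 mm tall, 0.25 to 0.5 kg, standing in the exit's funnel and too wide for the gap. Origin: centre of its underside. Sliding it alone takes about 0.7 to 2.5 N. It must not be pressed with more than 22 N.
- jar_1: First small jar: dark grey with a white lid, 44 mm diameter, 62 mm tall, about 0.13 kg, slides easily on the tray (dragged from high up it may tip), pinned between the big jar and the funnel's shoulder. Origin: centre of its underside.
- jar_2: Second small jar in the lane behind jar_1, same size. Leave it.
- jar_3: Third small jar in the lane, same size. Leave it.
- plunger (a joint): Travel of the red plunger at the back of the bay, m: 0 = out, 0.012 = hard end; moves along the tray's +y and stays where left. Face 50 mm wide, 18 to 52 mm above the floor. Its place along the bay differs (face, when out, 93 to 123 mm behind the tray's origin): feel for it. It resists with a steady 9 N on top of the jar's drag; at its end the force rises steeply.
- cup: White plastic cup, 80 mm wide, 95 mm tall, on the bench. Origin: centre of its underside. Leave it.
- dish: White ceramic dish, 90 mm wide, 30 mm tall, on the bench. Origin: centre of its underside. Leave it.
- brush: Powder brush, 170 mm long, lying on the bench. Leave it.
- lens: Hand lens with a yellow handle, lying on the bench, 64 mm across, 8 mm thick. Leave it.
Not all that is in view belongs to the job. What is shaped like the jar_1 but pink or yellow is not meant.

How it is judged:
By the outcome, as a careful person would: the job done as asked, in the order asked, and still so for the second after the job is handed in, with the robot touching nothing.
It also fails if it takes over 61 s, if anything falls off the work surface, if the arm or the gripper's body presses on something with over 40 N, if the wrist force passes 120 N, or if a joint passes its speed limit or range.

### The arm

A 7-joint arm with a two-finger parallel gripper is mounted at the origin on the work surface. World frame = base frame: x ahead of the robot, y to its left, z up, the work surface at z = 0. Lengths are in mm, angles in rad, forces in N, time in s.
With the tool pointing down it reaches from about 400 to 900 mm from the base axis. Payload 5.6 kg.
Tool frame: the origin (TCP) lies midway between the tips of the shut fingers; the grasp point (between the pads) lies 19 mm behind it; x points along the fingers, y is the direction in which the jaws open and shut, and the axes are right-handed (so a half turn about x gives the same grasp; the last joint's range is limited). The gripper opens to 92 mm and grips with 3 to 60 N. Pads are 20 mm wide; open, the fingers measure 128 mm over their backs; the gripper's body (75 mm by 189 mm) begins 69 mm behind the grasp point.
Start: joints at [-1.327, 0.468, -0.012, 1.603, 0.006, 1.071, -0.056], TCP at [183.916, 623.445, 214.592] pointing down, gripper open.
Joint ranges: [-2.53, 2.53], [-0.31, 2.02], [-1.57, 1.55], [0.28, 2.44], [-1.29, 4.43], [0.15, 1.84], [-2.92, 2.92]. Speed limits (rad/s): [2.57, 2.57, 3.14, 3.14, 3.14, 3.14, 3.14].

### API

Orientations are given as a rotation vector (axis times angle).
In Python, from cell import robot, grip, kin, viewer gives the robot as it stands. Calls block until the motion is done:
- robot.movep(position, orientation): joint-space move of the TCP to a pose.
- robot.servo_line(position, feed=150, rotation=None): straight line of the TCP; rotation=None keeps the orientation; feed is the mean speed in mm/s.
- robot.goto_joints(angles): joint-space move.
- grip(opening, newtons=None): opening from 0.0 (shut) to 1.0 (fully open); newtons is the grip in N (None keeps the last); returns when the fingers have stopped.
- robot.hold(seconds).
- kin.ik(position, orientation): joint angles nearest the present ones, or None.
- robot.observe(): the state.
- viewer.read_camera(name): name is "side" or "top"; returns the picture (384x512x3 uint8, red, green, blue); there is no depth.
- viewer.camera_info(name): a dict with "camera_matrix" (3x3 intrinsics, pixels), "k1" (the pictures are not rectified: a ray, as slopes to the right and down, at radius r is drawn at 1 + k1 r^2 times it, then the intrinsics apply), "R" (3x3) and "t" (3): a world point X has camera coordinates R X + t. Camera axes: x right, y down, z forward; pixel columns grow to the right and rows downward; lengths in mm; the calibration is good to about 2 mm. A picture is of the moment at which its call begins. camera_info takes no time and is no camera call.
A pose or a line that the arm cannot do raises robot.IKError and nothing moves.
- robot.job_done(): hands the job in, once; it reports no verdict.
Trained networks look in the newest picture that a camera, given by its name, has taken for a name from the list of things; names that differ only in an ending like _2 or _b are one class to them, and where a whole thing is asked for, a point or a joint stands for the part that bears it (a point fixed in the world has none). Each returns a list of dicts, best first, with "confidence" (0 to 1); they miss things now and then, are a little off and sometimes report something else, mostly with a low value. They report only what shows in the picture. A call takes as long as a camera call. They do not tell look-alikes from the thing itself.
- viewer.silhouettes(name, camera): "mask" (384x512 bool, what is visible of it).
- viewer.pinpoint(name, camera): "at" ([x, y, z] in mm, in the coordinates of the camera as it stood for that picture, good to about 4 mm: a listed point, or the origin of a listed thing).
The state is a dict: "t": time; "joints": joint angles; "joint_velocities": joint speeds; "joint_torque": joint torques, N m; "tcp_pos": TCP position; "tcp_rot": TCP orientation; "contact_force": force on the tool from outside, world axes, zero at the start; "wrist_torque": the same for the moment, N m; "grip_width": opening from 0.0 (shut) to 1.0 (fully open).
Only numpy, scipy, OpenCV 4.12 (cv2) and the standard library are available. Lean on these libraries where they do the work, as an engineer would, in place of code of your own. Each camera call takes 0.05 s, during which the arm holds its last target.

## Working session

There is one attempt and no reset: what is moved stays moved. The work goes in short steps, each a Python script; the robot and the scene stay as the last script left them, time stands still between calls to the robot, and variables do not carry over. Pictures are saved under pics/ and viewed, and the job is handed in when it is done.

```bash
ls; mkdir -p pics
python3 - <<'E'
from cell import robot, grip, kin, viewer
import cv2
for n in("side","top"):
    im=viewer.read_camera(n); cv2.imwrite(f"pics/{n}0.png",im[:,:,::-1])
    i=viewer.camera_info(n); print(n,{k:(v.tolist() if hasattr(v,'tolist') else v) for k,v in i.items()})
    import numpy as np
    R=np.array(i['R']);t=np.array(i['t'])
    for k in ["magazine","throat","pad","bay","big_jar","jar_1","cup","dish","plunger"]:
        for d in viewer.pinpoint(k,n)[:4]:
            print(k,round(d['confidence'],2),np.round(R.T@(np.array(d['at'])-t),1))
s=robot.observe();print(s)
E
```

```text
pics
side {'camera_matrix': [[497.53389356611484, 0.0, 253.93130583845044], [0.0, 497.53389356611484, 192.13684055030865], [0.0, 0.0, 1.0]], 'k1': 0.026765209479499813, 'R': [[0.8659614352350237, -0.49998867492054344, 0.011050684906221972], [-0.24936826141380897, -0.45083910632772317, -0.8570645077268536], [0.43350462844720794, 0.739429121117649, -0.5150905861671607]], 't': [-504.100728172681, 179.38754060055305, 1661.4253264995284]}
magazine 0.87 [523.2  18.2  -0.6]
throat 0.9 [537.4 -34.3   6.8]
pad 0.97 [545.4 -92.4   7.8]
pad 0.61 [784.1  25.5   0.9]
pad 0.32 [467.5 470.   -1. ]
bay 0.85 [518.6  76.    7.7]
big_jar 0.81 [525.6  -1.8   6.5]
jar_1 0.68 [584.3  27.1   5.8]
jar_1 0.61 [582.5  84.5   4.1]
jar_1 0.58 [ 756.1 -152.8    2.4]
jar_1 0.51 [582.2 148.4   4.6]
cup 0.59 [466.  466.6   0.9]
cup 0.42 [583.1  29.    6.1]
dish 0.56 [ 589.2 -519.3   -3.9]Traceback (most recent call last):
  File "<stdin>", line 9, in <module>
ValueError: it knows: bay, big_jar, brush, cup, dish, jar, lens, magazine, pad, throat
```

Run:
```python
from cell import robot, grip, kin, viewer
import cv2, numpy as np
n="top"
im=viewer.read_camera(n); cv2.imwrite(f"pics/{n}0.png",im[:,:,::-1])
i=viewer.camera_info(n); print(n,{k:(np.array(v).round(4).tolist()) for k,v in i.items()})
R=np.array(i['R']);t=np.array(i['t'])
for k in ["magazine","throat","pad","bay","big_jar","jar_1"]:
    for d in viewer.pinpoint(k,n)[:4]:
        print(k,round(d['confidence'],2),np.round(R.T@(np.array(d['at'])-t),1))
s=robot.observe();print(s)
```

```text
top {'camera_matrix': [[387.762, 0.0, 257.4028], [0.0, 387.762, 192.9422], [0.0, 0.0, 1.0]], 'k1': -0.0242, 'R': [[-0.1064, -0.9943, 0.0033], [-0.9723, 0.1033, -0.2097], [0.2082, -0.0255, -0.9778]], 't': [27.0512, 559.9014, 1051.0386]}
magazine 0.88 [521.2  22.7  -1.3]
throat 0.68 [533.1 -34.    7.4]
pad 0.83 [539.1 -90.5   7.3]
pad 0.24 [580.  152.4   7.4]
bay 0.62 [512.2  76.4   9.7]
big_jar 0.86 [525.1  -3.2   5. ]
jar_1 0.79 [580.   35.3   3.7]
jar_1 0.71 [584.   82.5   5.4]
jar_1 0.7 [ 752.3 -149.    -3.8]
jar_1 0.59 [548.3 272.8   3.3]
{'t': 0.8, 'joints': array([-1.3269882 ,  0.46746706, -0.01163535,  1.60272723,  0.00600329,
        1.0714064 , -0.05630384]), 'joint_velocities': array([ 1.19515443e-03,  1.87778484e-05,  1.19916513e-03, -1.96053951e-07,
        5.76836603e-05, -9.49434606e-04,  1.74778214e-04]), 'joint_torque': array([ 4.31599774e-04, -5.20343828e+01, -1.22833604e-02, -2.44041127e+01,
       -5.67054260e-02,  1.11183702e-02,  2.73376321e-05]), 'tcp_pos': array([183.89992634, 623.4341405 , 214.60247576]), 'tcp_rot': array([ 0.22517012,  1.55901495, -0.22513195]), 'contact_force': array([-0.33382242,  0.64805062, -0.84381306]), 'wrist_torque': array([-0.00079418, -0.00926634, -0.0018826 ]), 'grip_width': 1.0017022904701602}
```

View pics/side0.png

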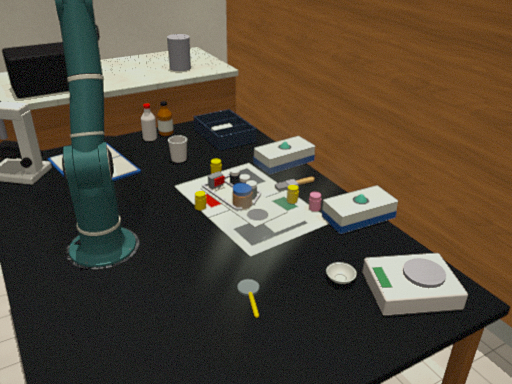

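View pics/top0.png

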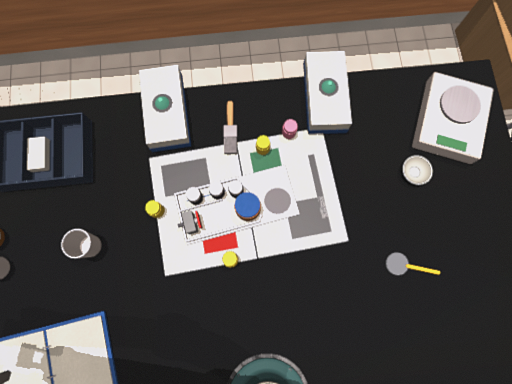

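```bash
cat > h.py <<'E'
import numpy as np, cv2
from cell import robot, grip, kin, viewer
from scipy.spatial.transform import Rotation as Ro
def proj(n,X):
    i=viewer.camera_info(n);K=np.array(i['camera_matrix']);c=np.atleast_2d(X)@np.array(i['R']).T+np.array(i['t'])
    s=c[:,:2]/c[:,2:];s=s*(1+i['k1']*(s**2).sum(1,keepdims=True))
    return s*[K[0,0],K[1,1]]+K[:2,2]
def unproj(n,uv,z):
    i=viewer.camera_info(n);K=np.array(i['camera_matrix']);uv=np.atleast_2d(uv).astype(float)
    d=(uv-K[:2,2])/[K[0,0],K[1,1]];s=d.copy()
    for _ in range(8): s=d/(1+i['k1']*(s**2).sum(1,keepdims=True))
    R=np.array(i['R']);o=-R.T@np.array(i['t']);r=np.c_[s,np.ones(len(s))]@R
    return o+r*((z-o[2])/r[:,2])[:,None]
class T: # tray
    O=np.array([523.,20.]);a=0.158
def w(p):
    p=np.atleast_2d(np.array(p,float));c,s=np.cos(T.a),np.sin(T.a)
    return np.c_[p[:,0]*c-p[:,1]*s+T.O[0],p[:,0]*s+p[:,1]*c+T.O[1],p[:,2]]
def loc(p):
    p=np.atleast_2d(np.array(p,float));d=p[:,:2]-T.O;c,s=np.cos(T.a),np.sin(T.a)
    return np.c_[d[:,0]*c+d[:,1]*s,-d[:,0]*s+d[:,1]*c,p[:,2]]
def overlay(n,fn,im=None,crop=None,k=5,circ=[]):
    if im is None: im=viewer.read_camera(n)
    x0,y0,x1,y1=crop;g=cv2.resize(im[y0:y1,x0:x1,::-1],None,fx=k,fy=k,interpolation=cv2.INTER_CUBIC)
    def pl(P,col):
        q=((proj(n,w(P))-[x0,y0]+.5)*k).round().astype(int);cv2.polylines(g,[q],False,col,1)
    th=np.linspace(0,2*np.pi,60)
    def ci(x,y,z,r,col): pl(np.c_[x+r*np.cos(th),y+r*np.sin(th),0*th+z],col)
    ci(0,-112,6,40,(0,0,255))
    pl([(-26,-57,18),(-26,-50,18),(-43,-50+17/np.tan(np.radians(60)),18)],(0,255,0))
    pl([(26,-57,18),(26,-50,18)],(0,255,0))
    pl([(-43,-40,18),(-43,123,18)],(0,255,0)); pl([(43,45,18),(43,123,18)],(0,255,0)); pl([(47,45,18),(47,123,18)],(0,255,0))
    pl([(95,0,18),(95,150,18)],(0,255,0))
    for c in circ: ci(*c,(255,0,255))
    cv2.imwrite(fn,g)
E
python3 - <<'E'
from h import *
s=viewer.read_camera("top")
cv2.imwrite("pics/topraw.png",cv2.resize(s[165:255,150:310,::-1],None,fx=5,fy=5,interpolation=cv2.INTER_CUBIC))
overlay("top","pics/topov.png",s,(150,165,310,255))
s=viewer.read_camera("side")
overlay("side","pics/sideov.png",s,(170,150,330,250))
cv2.imwrite("pics/sideraw.png",cv2.resize(s[150:250,170:330,::-1],None,fx=5,fy=5,interpolation=cv2.INTER_CUBIC))
E
```

```text
(no output)
```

View pics/topraw.png

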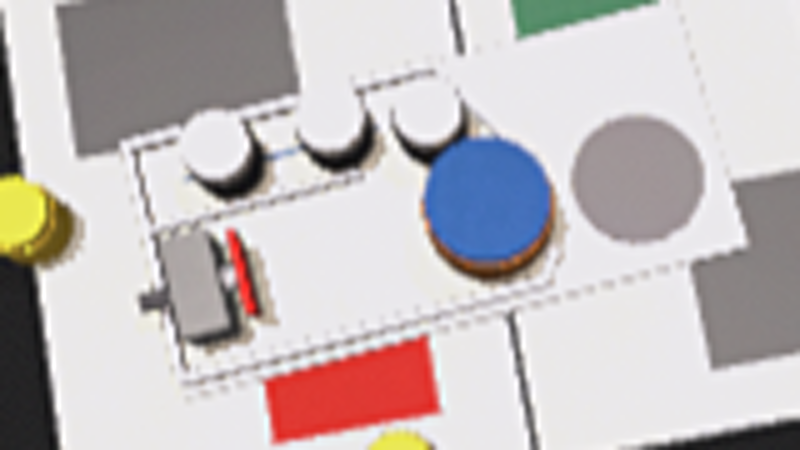

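View pics/topov.png

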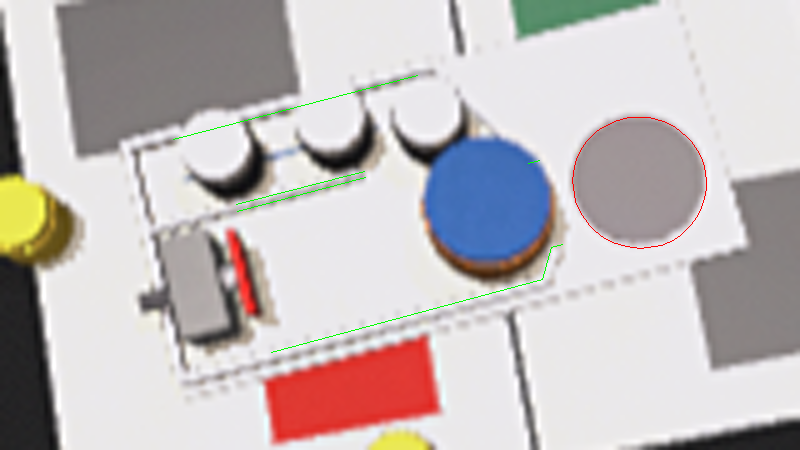

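View pics/sideov.png

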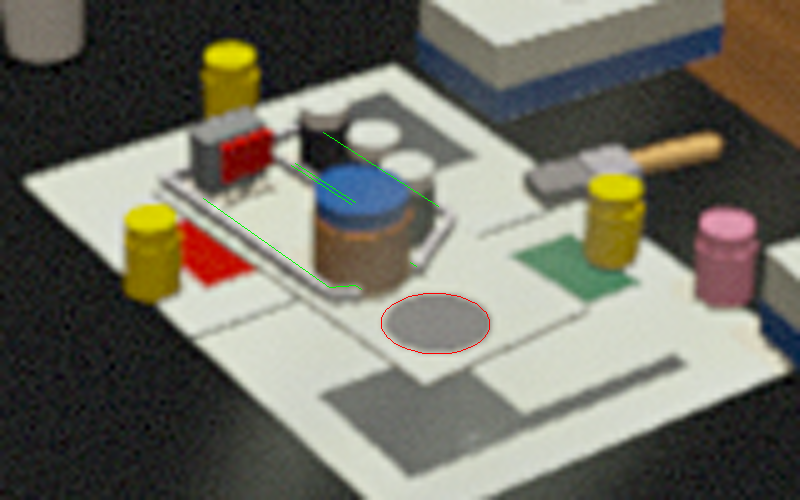

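View pics/sideraw.png

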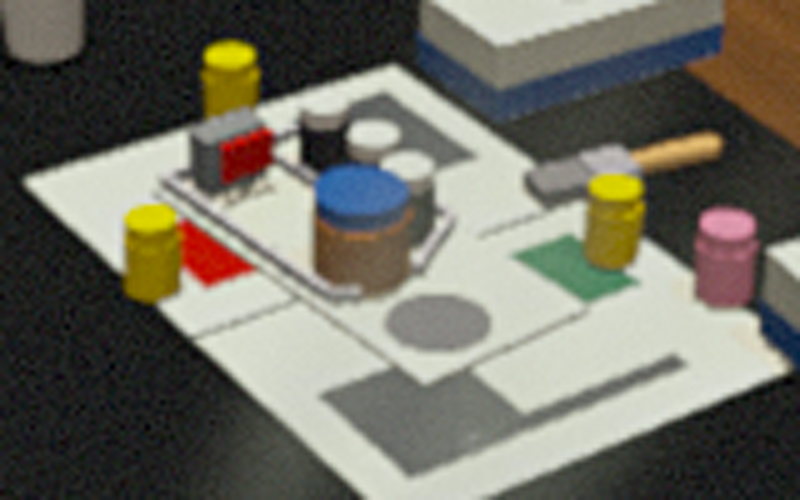

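Run:
```python
from h import *
def U(l,z,n="top",o=(150,165)):
    P=unproj(n,np.array(l)/5.-.5+o,z);print(n,z,P[:,:2].round(1).tolist(),loc(P)[:,:2].round(1).tolist()); return P
P=U([(682,8),(745,247)],6);d=P[0]-P[1];print(np.hypot(*d[:2]),np.arctan2(d[1],d[0]))
U([(639,179)],6)
P=U([(122,147),(355,92)],18);d=P[0]-P[1]
print(np.arctan2(-d[0],d[1]))
P=U([(185,383),(550,290)],18);d=P[0]-P[1];print(np.arctan2(-d[0],d[1]))
U([(488,198)],78)
U([(430,120)],68);U([(215,150)],68);U([(335,132)],68)
U([(232,232),(257,312)],58); U([(232,232),(257,312)],24)
o=(170,150)
U([(438,322)],6,"side",o);U([(427,386)],6,"side",o)
U([(161,187),(335,297),(455,213)],18,"side",o)
U([(362,183)],78,"side",o)
U([(406,164)],68,"side",o)
```

```text
top 6 [[645.1, -129.2], [494.7, -148.5]] [[97.1, -166.6], [-54.4, -162.0]]
151.57419197381827 0.12768997255956213
top 6 [[542.3, -90.7]] [[1.6, -112.3]]
top 18 [[591.8, 213.5], [610.6, 72.9]] [[98.3, 180.3], [94.8, 38.4]]
0.13314990737632845
top 18 [[448.2, 185.9], [479.8, -30.3]] [[-47.7, 175.6], [-50.5, -42.8]]
0.14513885907783325
top 78 [[526.9, 0.1]] [[0.8, -20.3]]
top 68 [[577.2, 28.4]] [[54.9, -0.3]]
top 68 [[572.7, 151.4]] [[69.8, 122.0]]
top 68 [[576.0, 82.8]] [[62.2, 53.7]]
top 58 [[526.5, 146.7], [479.5, 136.0]] [[23.4, 124.5], [-24.7, 121.4]]
top 24 [[532.7, 151.4], [484.2, 140.4]] [[30.3, 128.2], [-19.3, 125.0]]
side 6 [[542.9, -91.0]] [[2.2, -112.8]]
side 6 [[494.9, -157.8]] [[-55.7, -171.2]]
side 18 [[439.7, 166.3], [484.1, -41.0], [622.7, 19.6]] [[-59.2, 157.6], [-48.0, -54.1], [98.4, -16.1]]
side 78 [[532.3, 5.1]] [[6.8, -16.1]]
side 68 [[583.8, 29.1]] [[61.5, -0.6]]
```

```bash
cat > ov2.py <<'E'
from h import *
import sys
T.a=float(sys.argv[1]);T.O=np.array([float(sys.argv[2]),float(sys.argv[3])])
for n,c in (("top",(165,150,315,260)),("side",(190,155,320,245))):
    im=cv2.imread(f"pics/{n}0.png");x0,y0,x1,y1=c;k=5 if n=="top" else 6
    g=cv2.resize(im[y0:y1,x0:x1],None,fx=k,fy=k,interpolation=cv2.INTER_CUBIC)
    def pl(P,col=(0,200,0)):
        q=((proj(n,w(P))-[x0,y0]+.5)*k*16).round().astype(int);cv2.polylines(g,[q],False,col,1,cv2.LINE_AA,4)
    th=np.linspace(0,6.283,60)
    pl(np.c_[40*np.cos(th),-112+40*np.sin(th),0*th+6],(0,0,255))
    pl([(-53,-165,6),(105,-165,6),(105,180,6),(-53,180,6),(-53,-165,6)],(255,0,0))
    pl([(-26,-57,18),(-26,-50,18),(-43,-40.2,18),(-43,175,18)]); pl([(26,-57,18),(26,-50,18),(95,-50+69*.577,18),(95,175,18)]);pl([(43,45,18),(43,175,18)]); pl([(47,45,18),(47,175,18)])
    cv2.imwrite(f"pics/{sys.argv[4]}{n}.png",g)
E
python3 ov2.py 0.142 525.5 20 b
```

```text
(no output)
```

View pics/btop.png

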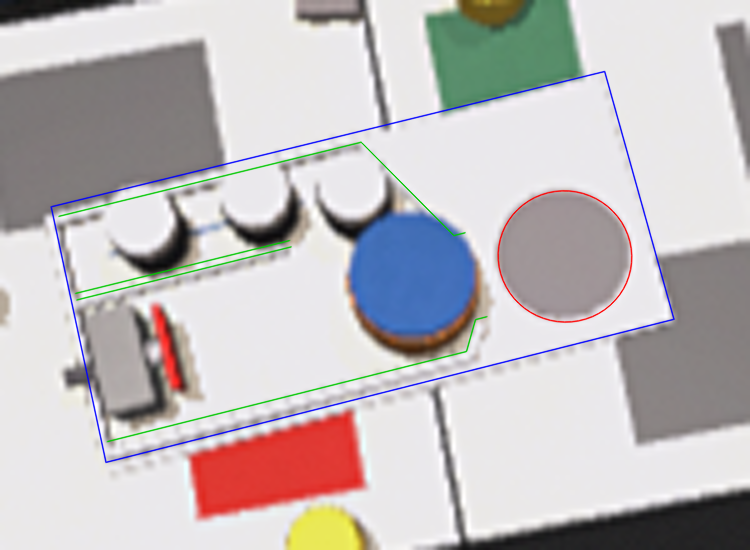

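View pics/bside.png

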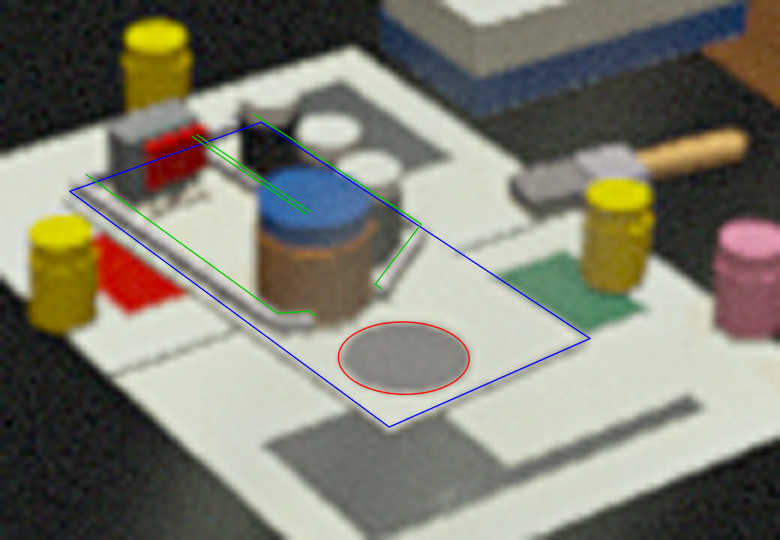

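```bash
sed -i 's/O=np.array(\[523.,20.\]);a=0.158/O=np.array([525.3,20.]);a=0.143/' h.py
cat >> h.py <<'E'
def rot(flip=False):
    s=-1 if flip else 1
    x=np.array([0,0,-1.]);y=s*np.array([np.cos(T.a),np.sin(T.a),0]);z=np.cross(x,y)
    return Ro.from_matrix(np.c_[x,y,z]).as_rotvec()
def ty(f): # force in tray axes
    f=np.array(f);c,s=np.cos(T.a),np.sin(T.a);return np.array([f[0]*c+f[1]*s,-f[0]*s+f[1]*c,f[2]])
def st():
    o=robot.observe();return o,loc(o['tcp_pos'])[0]
E
python3 - <<'E'
from h import *
for f in (0,1):
    for p in ((0,-90,200),(0,-90,25),(0,60,25),(60,0,25)):
        q=kin.ik(w(p)[0],rot(f));print(f,p,None if q is None else np.round(q,2))
E
```

```text
0 (0, -90, 200) [-0.57  0.37  0.79  1.92 -0.31  0.98  0.51]
0 (0, -90, 25) [-0.29  0.6   0.46  2.01 -0.44  0.63  0.6 ]
0 (0, 60, 25) [-0.55  0.57  0.41  2.06 -0.4   0.6   0.28]
0 (60, 0, 25) [-0.46  0.65  0.46  1.91 -0.44  0.69  0.42]
1 (0, -90, 200) [-0.89  0.66  1.36  1.94 -0.71  1.16 -2.25]
1 (0, -90, 25) [-0.82  1.12  1.33  2.04 -1.24  1.17 -1.9 ]
1 (0, 60, 25) [-0.07  0.55 -0.18  2.02  0.17  0.58  2.91]
1 (60, 0, 25) [-0.95  1.16  1.33  1.93 -1.25  1.22 -2.12]
```

Run:
```python
from h import *
grip(20/92.,10)
robot.movep(w((0,-92,170))[0],rot())
print(st()[0]['t'],st()[1])
robot.servo_line(w((0,-92,25))[0],feed=120)
o,p=st();print(o['t'],p.round(1),o['grip_width'],ty(o['contact_force']).round(2),o['tcp_rot'],rot())
for n,c in (("top",(165,150,315,260)),("side",(190,155,320,245))):
    im=viewer.read_camera(n);cv2.imwrite(f"pics/{n}1.png",cv2.resize(im[c[1]:c[3],c[0]:c[2],::-1],None,fx=5,fy=5,interpolation=cv2.INTER_CUBIC))
```

```text
4.7833 [  0.40998204 -90.9386652  169.89837398]
6.1417 [  0.6 -92.2  25.7] 0.21648819810693543 [-0.88  0.44  0.97] [ 1.10383869  1.27235365 -1.10224796] [ 1.10321215  1.2734324  -1.10321215]
```

View pics/top1.png

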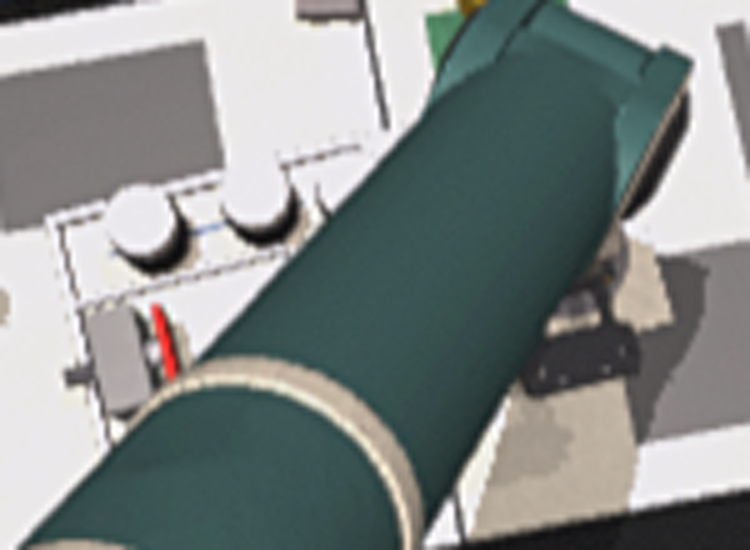

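View pics/side1.png

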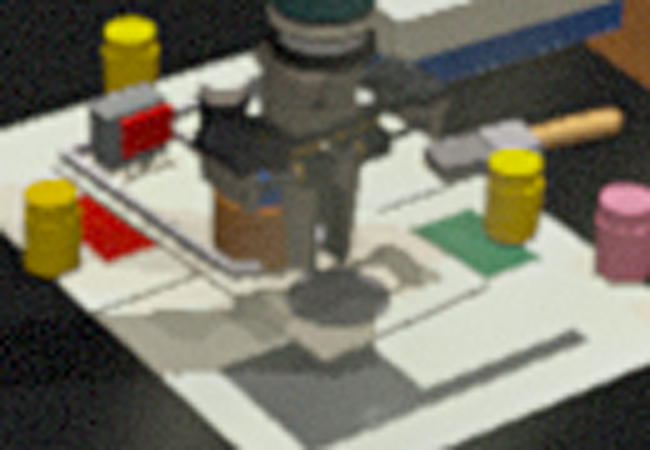

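```bash
cat > push.py <<'E'
from h import *
def avg(k=1):
    F=[];
    for _ in range(k):
        o,p=st();F.append(ty(o['contact_force']))
        if k>1: robot.hold(0.03)
    return np.mean(F,0),p,o['t']
E
python3 - <<'E'
from push import *
b,p,t=avg(8);print(b.round(2),p.round(2),t)
np.save('bias.npy',b)
for y in (-85,-80,-76,-72,-70,-68,-66,-64,-62,-60,-58,-56):
    robot.servo_line(w((0,y,25))[0],feed=40)
    f,p,t=avg();f=f-b;print(y,p.round(1),f.round(2),round(t,2))
    if -f[1]>12: break
E
```

```text
[-0.3  -0.13 -0.03] [  0.19 -91.92  25.28] 6.475
-85 [  0.  -84.4  25. ] [ 0.41 -0.16  0.67] 6.83
-80 [  0.  -79.6  25. ] [0.76 0.46 0.18] 7.11
-76 [  0.  -75.7  25. ] [-0.53  0.23 -1.14] 7.36
-72 [ -0.  -71.6  25. ] [-0.41 -0.07  0.17] 7.61
-70 [ -0.  -69.9  25. ] [-0.11  0.24 -0.23] 7.86
-68 [  0.  -67.9  25. ] [-0.75  0.57  0.25] 8.11
-66 [ -0.1 -66.   25. ] [-0.34 -0.58  1.59] 8.36
-64 [ -0.  -63.9  25. ] [ 0.74 -1.08  0.03] 8.61
-62 [  0.  -61.7  25. ] [1.03 0.21 0.26] 8.86
-60 [  0.  -59.7  25. ] [0.53 0.37 0.3 ] 9.11
-58 [  0.1 -57.7  25. ] [ 1.13 -0.69  0.43] 9.36
-56 [ -0.  -55.7  25. ] [0.08 0.52 0.23] 9.61
```

Run:
```python
from push import *
b=np.load('bias.npy')
for y in list(range(-46,5,10))+list(range(6,30,3)):
    robot.servo_line(w((0,y,25))[0],feed=40)
    f,p,t=avg(2 if y>0 else 1);f=f-b;print(y,p.round(1),f.round(2),round(t,2))
    if -f[1]>6: break
for n,c in (("top",(165,150,315,260)),("side",(190,155,320,245))):
    im=viewer.read_camera(n);cv2.imwrite(f"pics/{n}2.png",cv2.resize(im[c[1]:c[3],c[0]:c[2],::-1],None,fx=5,fy=5,interpolation=cv2.INTER_CUBIC))
```

```text
-46 [  0.1 -45.2  25. ] [ 0.8   0.62 -0.37] 10.01
-36 [  0.  -35.4  25. ] [ 0.99 -0.02  1.09] 10.41
-26 [  0.  -25.4  25. ] [-0.73  0.11 -0.21] 10.81
-16 [ -0.  -15.4  25. ] [ 1.03 -0.6  -0.54] 11.21
-6 [ 0.  -5.4 25. ] [-0.13 -0.38  0.53] 11.61
4 [-0.   4.5 25. ] [ 0.19 -0.13  0.57] 12.04
6 [ 0.   6.1 25. ] [ 0.35 -0.18  0.27] 12.36
9 [-0.   9.3 25. ] [ 0.41 -0.07  0.33] 12.68
12 [ 0.  12.3 25. ] [0.49 0.56 0.38] 12.99
15 [-0.  15.3 25. ] [ 0.38  0.02 -0.21] 13.31
18 [-0.  18.3 25. ] [ 0.54  0.22 -0.3 ] 13.62
21 [-0.  21.3 25. ] [0.8  0.23 0.51] 13.94
24 [ 0.  24.3 25. ] [ 0.07  0.52 -0.04] 14.26
27 [ 0.  27.3 25. ] [ 0.77  0.02 -0.23] 14.57
```

View pics/top2.png

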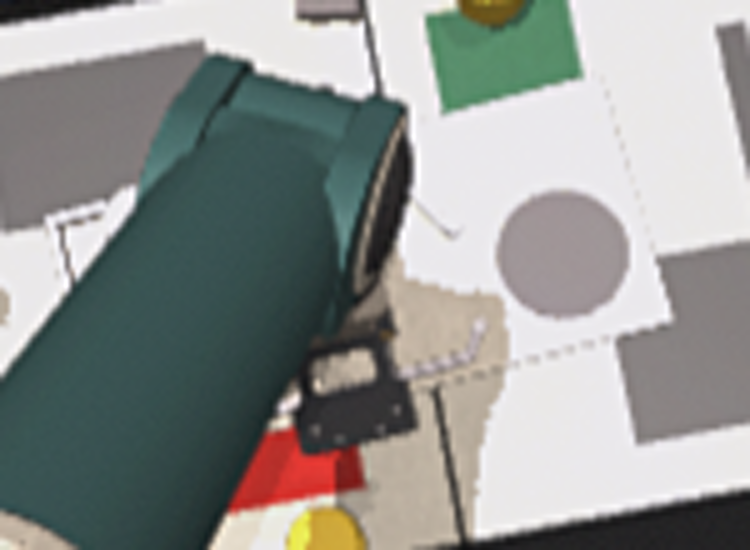

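View pics/side2.png

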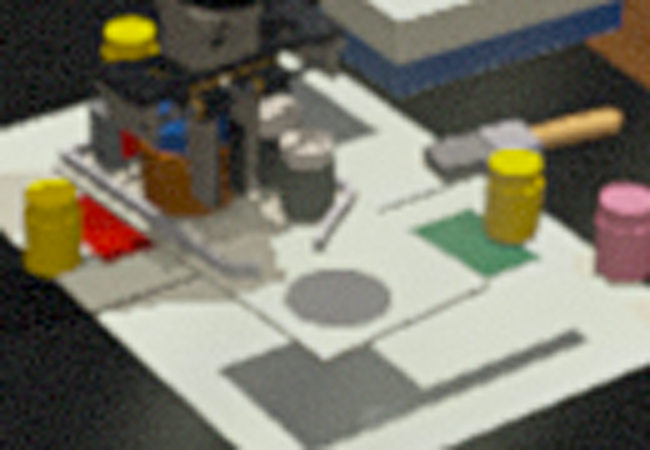

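Run:
```python
from push import *
b=np.load('bias.npy');n=0
for y in np.arange(29,41,1.5):
    robot.servo_line(w((0,y,25))[0],feed=12)
    L=[]
    for _ in range(2):
        o,p=st();f=ty(o['contact_force'])-b;L.append(f[1]);robot.hold(.02)
    print(y,p.round(2),np.round(L,2),f.round(2),np.abs(o['joint_velocities']).max().round(4),round(o['t'],2))
    if -np.mean(L)>4: break
```

```text
29.0 [1.000e-02 2.899e+01 2.501e+01] [-0.6  -0.32] [ 0.53 -0.32  0.27] 0.0012 15.04
30.5 [-2.000e-02  3.057e+01  2.499e+01] [-0.61 -0.5 ] [ 0.73 -0.5  -0.02] 0.0023 15.35
32.0 [2.000e-02 3.212e+01 2.500e+01] [-0.98 -0.  ] [ 0.4  -0.    0.27] 0.0019 15.66
33.5 [ 0.   33.7  25.01] [-0.08 -0.06] [ 0.02 -0.06  0.61] 0.0013 15.97
35.0 [-0.   35.17 24.99] [-0.62 -0.22] [ 0.6  -0.22 -0.51] 0.003 16.27
36.5 [-0.   36.46 25.  ] [-1.65 -0.83] [ 0.81 -0.83 -0.5 ] 0.002 16.58
38.0 [ 0.05 36.66 25.04] [-4.87 -4.54] [ 0.85 -4.54 -0.03] 0.0011 16.89
```

Run:
```python
from push import *
b=np.load('bias.npy');n=0
y=38
while 1:
    y+=1.
    robot.servo_line(w((0,y,25))[0],feed=12)
    L=[]
    for _ in range(2):
        o,p=st();f=ty(o['contact_force'])-b;L.append(f[1]);robot.hold(.02)
    print(y,p.round(2),np.round(L,2),f.round(2),round(o['t'],2))
    if -np.mean(L)>14.5 or p[1]>41.4 or y>47: break
```

```text
39.0 [ 0.09 36.74 25.03] [-7.43 -6.3 ] [ 1.18 -6.3  -0.02] 17.18
40.0 [ 0.15 37.06 25.1 ] [-9.03 -7.95] [-0.11 -7.95 -0.86] 17.46
41.0 [ 0.13 37.75 25.1 ] [-8.86 -8.91] [ 0.4  -8.91 -0.98] 17.74
42.0 [ 0.12 38.62 25.11] [-8.89 -9.22] [-0.51 -9.22 -0.31] 18.02
43.0 [ 0.13 39.58 25.11] [-9.1  -9.38] [ 0.93 -9.38 -0.13] 18.31
44.0 [ 0.1  40.61 25.09] [ -8.91 -10.05] [  0.04 -10.05  -0.17] 18.59
45.0 [ 0.11 41.58 25.1 ] [-9.84 -9.12] [-0.13 -9.12  0.  ] 18.88
```

Run:
```python
from push import *
b=np.load('bias.npy')
robot.servo_line(w((0,46,25))[0],feed=12)
robot.hold(.05)
f,p,t=avg(2);print(p.round(2),(f-b).round(2),t)
robot.servo_line(w((0,30,25))[0],feed=40)
robot.servo_line(w((0,-75,40))[0],feed=150)
robot.servo_line(w((0,-110,170))[0],feed=200)
for n,c in (("top",(165,150,315,260)),("side",(190,155,320,245))):
    im=viewer.read_camera(n);cv2.imwrite(f"pics/{n}3full.png",im[:,:,::-1]);cv2.imwrite(f"pics/{n}3.png",cv2.resize(im[c[1]:c[3],c[0]:c[2],::-1],None,fx=5,fy=5,interpolation=cv2.INTER_CUBIC))
    i=viewer.camera_info(n);R=np.array(i['R']);tt=np.array(i['t'])
    for k in ["big_jar","jar_1"]:
        for d in viewer.pinpoint(k,n)[:4]:
            P=R.T@(np.array(d['at'])-tt);print(n,k,round(d['confidence'],2),np.round(P,1),loc(P).round(1))
print(st()[0]['t'])
```

```text
[ 0.09 42.58 25.09] [  0.24 -10.09  -0.17] 19.225
top big_jar 0.56 [509.8 108.8   4.6] [[-2.7 90.1  4.6]]
top jar_1 0.77 [586.4  82.4   7. ] [[69.4 53.1  7. ]]
top jar_1 0.73 [551.5 272.7   3. ] [[ 61.9 246.4   3. ]]
top jar_1 0.68 [576.4 151.    5.4] [[ 69.3 122.4   5.4]]
top jar_1 0.62 [ 7.537e+02 -1.498e+02 -5.000e-01] [[ 201.9 -200.6   -0.5]]
side big_jar 0.7 [511.3 106.8   6.6] [[-1.5 88.   6.6]]
side jar_1 0.77 [582.3  28.8   4.7] [[57.6  0.6  4.7]]
side jar_1 0.61 [ 756.8 -153.6    1.3] [[ 204.4 -204.8    1.3]]
side jar_1 0.61 [710.2 -64.3   3.6] [[ 171.  -109.8    3.6]]
side jar_1 0.59 [584.  147.6   2.6] [[ 76.2 118.    2.6]]
21.7917
```

View pics/top3.png

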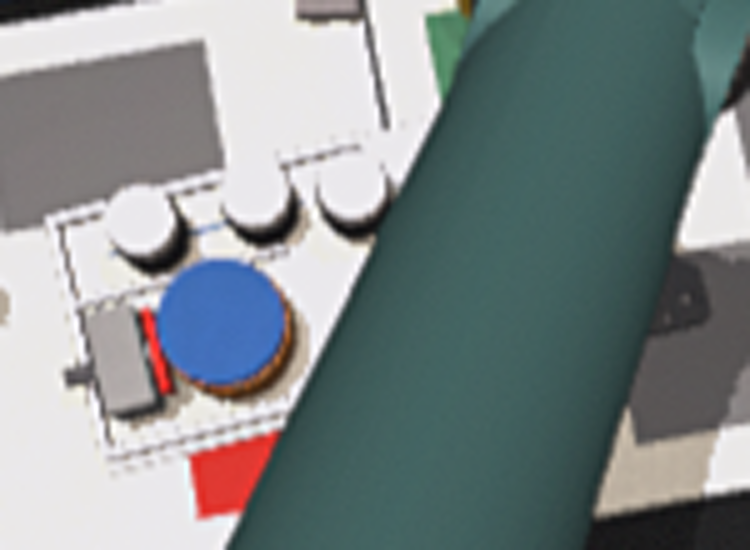

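View pics/side3.png

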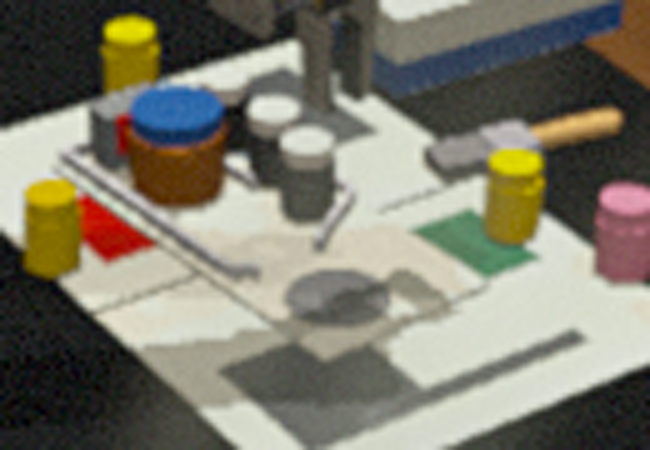

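Run:
```python
from h import *
for n,uv in (("top",np.array([353,184])/5-.5+[165,150]),("side",np.array([308,140])/5-.5+[190,155])):
    print(n,loc(unproj(n,uv,68)).round(1))
uv=np.array([258,188])/5-.5+[165,150];print('jar2',loc(unproj("top",uv,68)).round(1))
uv=np.array([[225,322]])/5-.5+[165,150];print('big',loc(unproj("top",uv,78)).round(1))
print([None if kin.ik(w(p)[0],rot()) is None else 1 for p in ((58,-1,120),(58,-1,25),(0,0,25),(0,-112,25))])
```

```text
top [[59.1  0.5 68. ]]
side [[59.5 -1.5 68. ]]
jar2 [[70.2 53.5 68. ]]
big [[-2.3 88.1 78. ]]
[1, 1, 1, 1]
```

Run:
```python
from push import *
grip(74/92.,6)
robot.movep(w((59.3,-0.5,150))[0],rot())
robot.servo_line(w((59.3,-0.5,25))[0],feed=120)
b,p,t=avg(3);np.save('bias2.npy',b)
print(p.round(1),t)
grip(0.0,6)
o,p=st();print(o['t'],p.round(2),o['grip_width']*92,(ty(o['contact_force'])-b).round(2))
for n,c in (("side",(190,155,320,245)),):
    im=viewer.read_camera(n);cv2.imwrite(f"pics/{n}4.png",cv2.resize(im[c[1]:c[3],c[0]:c[2],::-1],None,fx=5,fy=5,interpolation=cv2.INTER_CUBIC))
```

```text
[60.  -0.5 25.8] 24.525
25.1167 [59.36 -0.47 25.07] 43.821275325776355 [-0.09 -0.36  0.85]
```

View pics/side4.png

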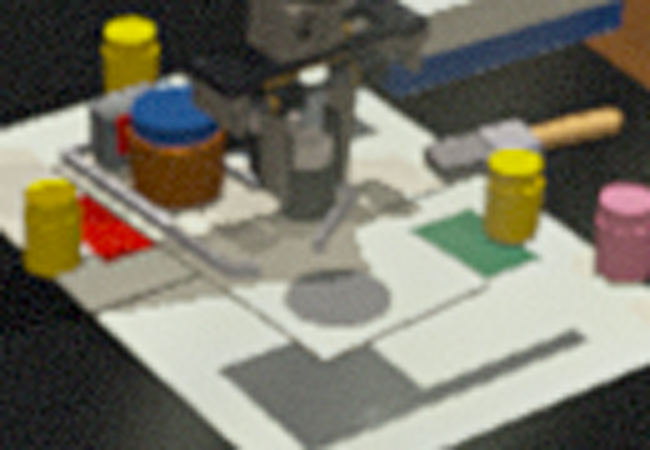

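Run:
```python
from push import *
b=np.load('bias2.npy')
for q in ((40,2),(0,3),(0,-20)):
    robot.servo_line(w((*q,25))[0],feed=60)
    f,p,t=avg();print(p.round(1),(f-b).round(2),round(t,2))
for n,c in (("side",(190,155,320,245)),):
    im=viewer.read_camera(n);cv2.imwrite(f"pics/{n}5.png",cv2.resize(im[c[1]:c[3],c[0]:c[2],::-1],None,fx=5,fy=5,interpolation=cv2.INTER_CUBIC))
```

```text
[39.1  2.2 25.1] [-1.64  0.43  2.77] 25.64
[-0.9  3.1 25. ] [-2.61  0.11  5.  ] 26.46
[  0.1 -21.1  25. ] [-0.8  -2.72  3.52] 26.99
```

View pics/side5.png

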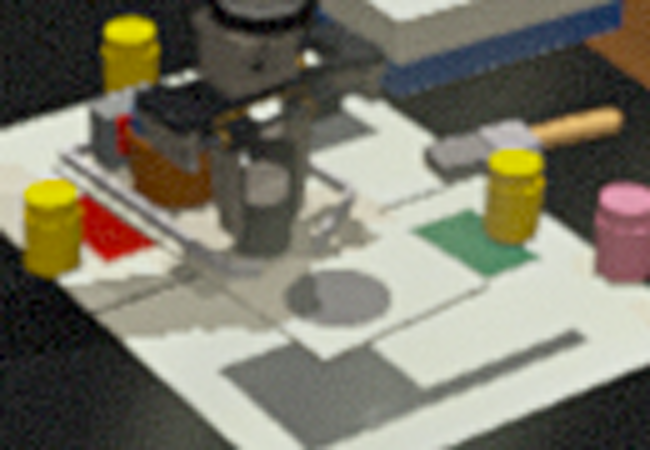

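Run:
```python
from push import *
b=np.load('bias2.npy')
f,p,t=avg(3);print(p.round(1),(f-b).round(2),round(t,2))
for y in (-30,-38,-46,-54,-62,-72,-85,-112):
    robot.servo_line(w((0,y,25))[0],feed=40)
    f,p,t=avg(2);f=f-b;print(p.round(2),f.round(2),round(t,2))
    if abs(f[0])>5 or f[1]>6: print("stop");break
for n,c in (("side",(190,155,320,245)),):
    im=viewer.read_camera(n);cv2.imwrite(f"pics/{n}6.png",cv2.resize(im[c[1]:c[3],c[0]:c[2],::-1],None,fx=5,fy=5,interpolation=cv2.INTER_CUBIC))
```

```text
[  0.1 -20.4  25. ] [ 0.06 -1.32  2.38] 27.11
[ -0.05 -30.39  25.  ] [ 0.49 -1.09  2.46] 27.57
[ -0.08 -38.49  24.98] [-0.47 -1.15  2.68] 27.99
[ -0.08 -46.48  24.97] [-0.29 -1.55  2.21] 28.41
[ -0.06 -54.45  24.98] [-0.41 -1.34  2.  ] 28.82
[-3.000e-02 -6.246e+01  2.502e+01] [-0.54 -1.51  2.05] 29.24
[-5.000e-02 -7.265e+01  2.499e+01] [ 0.3  -1.65  2.42] 29.71
[ -0.12 -85.71  24.99] [-0.94 -1.68  1.04] 30.25
[-8.0000e-02 -1.1276e+02  2.5010e+01] [-0.75 -1.45  1.48] 31.14
```

View pics/side6.png

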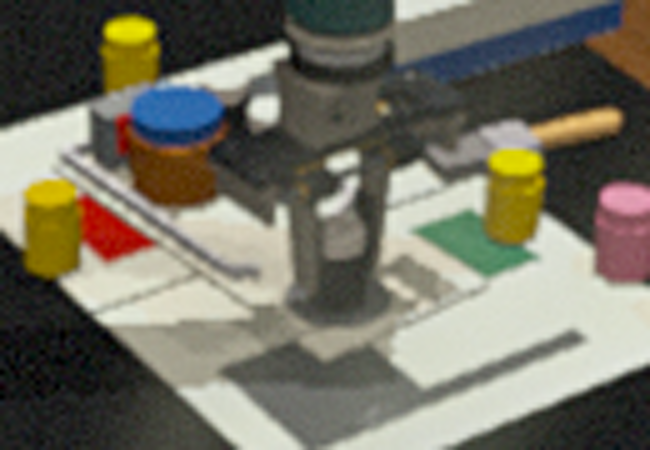

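Run:
```python
from push import *
grip(72/92.)
robot.hold(.1)
robot.servo_line(w((0,-112,120))[0],feed=100)
robot.movep(w((-60,-230,200))[0],rot())
robot.hold(.2)
for n,c in (("top",(165,150,315,260)),("side",(190,155,320,245))):
    im=viewer.read_camera(n);cv2.imwrite(f"pics/{n}7.png",cv2.resize(im[c[1]:c[3],c[0]:c[2],::-1],None,fx=5,fy=5,interpolation=cv2.INTER_CUBIC))
    i=viewer.camera_info(n);R=np.array(i['R']);tt=np.array(i['t'])
    for k in ["pad","big_jar","jar_1"]:
        for d in viewer.pinpoint(k,n)[:4]:
            P=R.T@(np.array(d['at'])-tt);print(n,k,round(d['confidence'],2),loc(P).round(1))
print(st()[0]['t'])
```

```text
top pad 0.87 [[   0.7 -112.3    5.2]]
top big_jar 0.86 [[-2.6 84.6  3.6]]
top jar_1 0.8 [[ 2.018e+02 -1.990e+02  2.000e-01]]
top jar_1 0.78 [[-132.5   66.6    1.5]]
top jar_1 0.78 [[ 61.1 243.2   3.7]]
top jar_1 0.75 [[69.1 53.2  5.3]]
side pad 0.92 [[   2.7 -117.6    6.9]]
side big_jar 0.7 [[-5.3 86.5 11. ]]
side jar_1 0.8 [[  -5.2 -112.5    3.5]]
side jar_1 0.76 [[-129.4   60.4    1.8]]
side jar_1 0.67 [[ 62.9 239.6   1.1]]
side jar_1 0.66 [[67.3 55.3  2.2]]
34.275
```

View pics/top7.png

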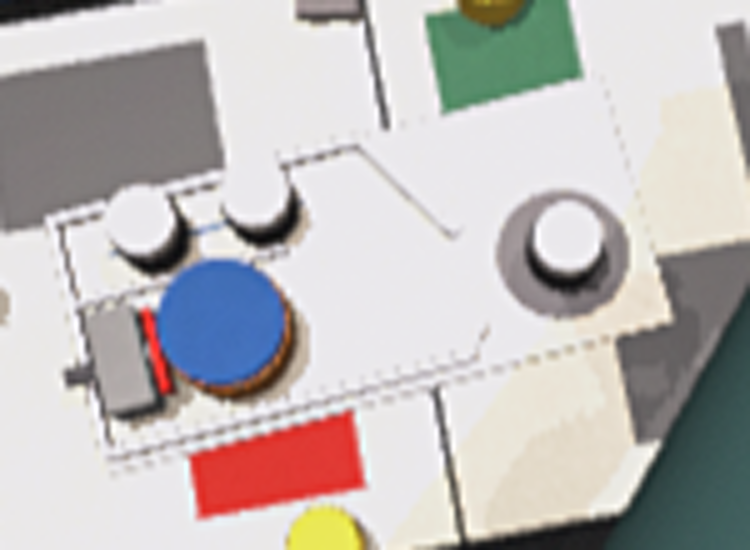

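View pics/side7.png

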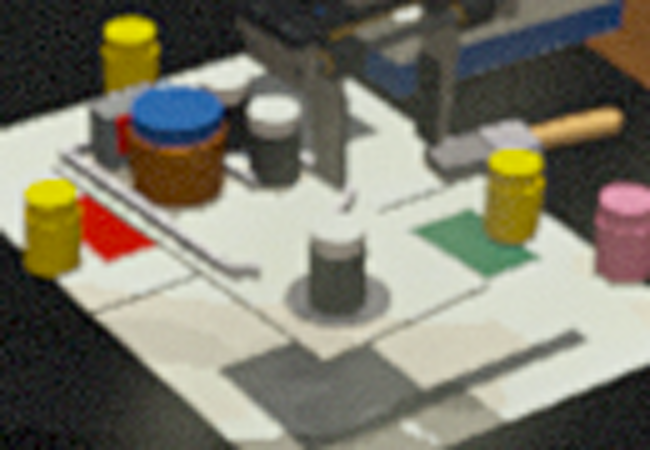

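The jar stands upright near the pad's centre, with grey showing all round it. The big jar rests against the plunger, and jar_2 and jar_3 have not moved. I'm handing it in.

```bash
python3 -c "
from h import *
robot.job_done();print(robot.observe()['t'])"
```

```text
the job is handed in; nothing more can be done
the job is handed in; nothing more can be done
```

The job is done and handed in at about 34 s of the 61 s allowed.

- **Big jar:** I pushed it straight back with two fingertips until I felt the plunger, then about 6 mm further of its 12 mm travel. The force read about 10 N at most, against the 22 N limit, and it never rose as it would at the hard end. The travel is worked out from finger positions and the force onset, not read directly.
- **First small jar:** I gripped it low with 6 N, slid it through the exit at constant height without snagging the walls, released it on the pad and backed the arm away.

**Last checks:** Both cameras show jar_1 standing near the pad's centre with grey visible all round. The big jar rests on the plunger, and jar_2 stands where it was in the pictures.

**Disagreements:**
- The network's estimates of jar_1 and the pad in the side view differed by about 8 mm across and 5 mm along, still wholly on the pad. The pictures and finger position put the jar within about 3 mm of the centre.
- The network did not list jar_1 among its top results in the last top view, but it is plain in the picture.
- The force sensor could not pick out the big jar's light sliding drag from its noise, so I confirmed that part from the side picture.

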